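# Close the stone-polishing tub, crisscross

### The job

The lid of the stone-polishing tub lies loose under its four wing screws. Tighten them clockwise by feel in crisscross order and in two passes: first nip all four lightly, one opposite pair and then the other pair, then go round again the same way until all four are firmly tight, without overtightening any. Do not lean on the lid or disturb the things around, and let go at the end.

Things in the scene. Friction and masses are not known exactly. Their poses are not given: they have to be found in the camera images.
- tub: Square stone-polishing tub, 190 x 190 mm, blue walls on a grey base plate, fixed to the table. Origin: centre of its underside, on the table. Its rim is 90 mm high; a tab at the middle of each side (40 mm wide, up to 109 mm high) keeps the lid from sliding or turning.
- lid: The tub's loose lid, 152 x 152 x 10 mm, dark frame with a clear window, already in place on four worn rubber seats, one under each screw; their heights differ by up to 1.2 mm, so it may lie a little askew and rock slightly. Origin: centre of its underside, about 96 mm above the table.
- wing0: Wing screw: orange upright bar 38 mm long (its x), 11 mm thick (its y), on a brass hub. Origin: on the screw's axis (its z, up), within 1 mm of the underside of its sprung steel foot, 24 mm across; the bar spans 19 to 47 mm above the origin; grip it about 36 mm above. At the tub's (+x, +y) corner; opposite wing2.
- wing1: Wing screw like wing0, at the tub's (-x, +y) corner; opposite wing3. All stand 52 mm from the tub's centre along both its axes. Clockwise seen from above tightens; the screw sinks 5 mm per radian, so sink with it. At the start each foot hangs 0 to 4.5 mm above the lid, a hidden amount, different for each, as the feet are worn.
- wing2: Wing screw like wing0, at the tub's (-x, -y) corner; opposite wing0. Once a foot bears on the lid its push grows by about 75 N per radian; 10 to 25 N is a light nip, about 50 N is firm, over 70 N is too much. The screw holds by friction wherever it is left.
- wing3: Wing screw like wing0, at the tub's (+x, -y) corner; opposite wing1. Feel of all four: the resisting moment about the axis, read at rest after a last nudge of about 0.015 rad clockwise (after a larger move friction can hide it), is under 0.08 N m when free, 0.1 to 0.2 when nipped, 0.4 to 0.5 when firm, over 0.6 when too tight (about 0.009 N m per N).
- amber_bracelet: bystander: closed ring of amber beads, 80 mm across, 16 mm high; origin at the centre of its underside as it lies
- grey_bracelet: bystander: closed ring of grey stone beads, 75 mm across, 15 mm high; origin at the centre of its underside as it lies
- spare_wing: bystander: a spare orange wing screw lying on its side beside the tub, about 60 mm long; origin at the table, near its middle
- stone_ring: bystander: flat black stone ring, 44 mm across, 9 mm thick, lying beside the tub; origin at the centre of its underside as it lies
- polish_jar: bystander: white jar, 60 mm across, 75 mm high; origin at the centre of its underside as it lies
- bead_bowl: bystander: white bowl, 90 mm across, 40 mm high; origin at the centre of its underside as it lies
- brush: bystander: hand brush lying on the table; origin at the centre of its underside as it lies

How it is judged:
On the way, in this order (a step that is already met when the one before it is completed fails the run):
1. two opposite screws are nipped (each presses on the lid with 5 to 35 N) while the other two are still loose (under 4 N) (((contact force between wing0 and lid between 5 and 35 N and contact force between wing2 and lid between 5 and 35 N and contact force between each of wing1, wing3 and lid below 4 N) or (contact force between wing1 and lid between 5 and 35 N and contact force between wing3 and lid between 5 and 35 N and contact force between each of wing0, wing2 and lid below 4 N))), for 0.1 s.
2. all four screws are nipped (5 to 35 N each), none yet firm (contact force between wing0 and lid between 5 and 35 N and contact force between wing1 and lid between 5 and 35 N and contact force between wing2 and lid between 5 and 35 N and contact force between wing3 and lid between 5 and 35 N), for 0.1 s.
3. two opposite screws are firm (over 35 N each) while the other two are still only nipped (under 35 N) (((contact force between each of wing0, wing2 and lid above 35 N and contact force between each of wing1, wing3 and lid below 35 N) or (contact force between each of wing1, wing3 and lid above 35 N and contact force between each of wing0, wing2 and lid below 35 N))), for 0.1 s.
At the end, for the whole second after the job is handed in: Each of the four wing screws presses on the lid with 35 to 70 N, screws and lid are at rest, and the robot has let go (contact force between wing0 and lid between 35 and 70 N and contact force between wing1 and lid between 35 and 70 N and contact force between wing2 and lid between 35 and 70 N and contact force between wing3 and lid between 35 and 70 N and linear speed of lid below 0.01 m/s and angular speed of each of wing0, wing1, wing2, wing3 below 0.05 rad/s); the robot touches nothing.
It fails at once if a screw is overtightened (it presses on the lid with more than 70 N) (contact force between any of wing0, wing1, wing2, wing3 and lid above 70 N).
It fails at once if the robot pushes on the lid with more than 12 N (contact force between any of the fingers, the arm and lid above 12 N).
It fails at once if a bystander is moved by more than 15 mm (distance of any of amber_bracelet, grey_bracelet, spare_wing, stone_ring, polish_jar, bead_bowl, brush from where it was at the start of the episode above 0.015 m).
It also fails if it takes over 72 s, if anything falls off the work surface, if the arm or the gripper's body presses on something with over 40 N, if the wrist force passes 120 N, or if a joint passes its speed limit or range.

### The arm

A 7-joint arm with a two-finger parallel gripper is mounted at the origin on the work surface. World frame = base frame: x ahead of the robot, y to its left, z up, the work surface at z = 0. Lengths are in m, angles in rad, forces in N, time in s.
With the tool pointing down it reaches from about 0.425 to 0.8 m from the base axis. Payload 8.3 kg.
Tool frame: the origin (TCP) lies at the very end of the fingers, on their centre line; the grasp point (between the pads) lies 19 mm behind it; z points along the fingers, y is the direction in which the jaws open and shut (so a half turn about z gives the same grasp; the last joint's range is limited). The gripper opens to 85 mm and grips with 20 to 120 N. Pads are 22 mm wide; open, the fingers measure 114 mm over their backs; the gripper's body (76 mm by 85 mm) begins 54 mm behind the grasp point. The pads swing forward as they close: fully open they stand 13 mm farther back than shut.
Start: joints at [-1.4, 0.383, 0.016, 1.37, -0.006, 1.388, -0.046], TCP at [0.145, 0.608, 0.231] pointing down, gripper open.
Joint ranges: [-2.95, 2.95], [-0.25, 2.06], [-1.52, 1.56], [0.18, 2.33], [-1.44, 4.58], [0.02, 2.06], [-3.01, 3.01]. Speed limits (rad/s): [2.39, 2.39, 3.01, 3.01, 3.14, 3.14, 3.14].

### API

Orientations are given as a rotation vector (axis times angle).
In Python, from bench import sense, read_camera, close_job, boxes_of, trace, pinpoint gives the robot as it stands. The module is installed in compiled form; this text tells all that it offers.
- The arm moves only by the tool drive_tool, never from a script. Its argument "targets" is a list of rows, each a list of 5 numbers: the shift along the world's x, y, z in cm, then the turn about the world's z in degrees, then the finger opening in cm, from 0 to 8.54. A call has 1 to 10 rows; each row shifts and turns the pose as measured when the row begins; what a row does not reach is not made up. A row lasts 1/8 s, in which the tool goes at most 62.5 mm and 10.7 degrees, less where a joint would pass 70% of its speed; a pose out of reach is approached as far as the arm can. A call is refused whole if a number of a shift passes 6.25 or a number of a turn 10.7, either way. A call with a gripper value outside its range is refused whole. The fingers move at their own pace and stop on an object; "force" is the grip in N (left out, the last holds). Time passes only in rows, so rows that do not move let the fingers close. It gives the time, the measured TCP pose, the force and the opening at its end, in the units of the state.
- sense(): the state, without advancing time (a new reading comes with each control period).
- read_camera(name): name is "scene" or "top"; returns a dict with "pixels" (420x560x3 uint8, red, green, blue), "depth" (420x560 float32, m along the optical axis (not along the pixel's ray), 0 where there is no reading), "mtx" (3x3 intrinsics, pixels), "position" and "rotation" of the camera in the world. Camera axes: x right, y up, looking along -z (the intrinsics and any distortion apply to the point x, -y, -z); pixel columns grow to the right and rows downward; lengths in m; the calibration is good to about 2 mm. A picture is of the moment at which its call begins.
- close_job(): hands the job in, once; it reports no verdict.
Trained networks look in the newest picture that a camera, given by its name, has taken for a name from the list of things; names that differ only in an ending like _2 or _b are one class to them, and where a whole thing is asked for, a point or a joint stands for the part that bears it (a point fixed in the world has none). Each returns a list of dicts, best first, with "confidence" (0 to 1); they miss things now and then, are a little off and sometimes report something else, mostly with a low value. They report only what shows in the picture. A call takes as long as a camera call.
- boxes_of(thing, camera): "bbox" ([centre column, centre row, width, height] in pixels, round what is visible of it).
- trace(thing, camera): "mask" (420x560 bool, what is visible of it) and "bbox" ([centre column, centre row, width, height] in pixels, round what is visible of it).
- pinpoint(thing, camera): "pixel" ([column, row] in pixels: a listed point, or the origin of a listed thing).
The state is a dict: "clock": time; "qpos": joint angles; "qd": joint speeds; "joint_torque": joint torques, N m; "eef_pos": TCP position; "ee_rot": TCP orientation; "contact_force": force on the tool from outside, world axes, zero at the start; "wrist_torque": the same for the moment, N m; "opening": finger opening in m.
Only numpy, scipy, OpenCV 4.12 (cv2) and the standard library are available. Lean on these libraries where they do the work, as an engineer would, in place of code of your own. Each camera call takes 0.05 s, during which the arm holds its last target.

## Working session

There is one attempt and no reset: what is moved stays moved. The work goes in short steps, Python scripts to look and compute and a tool call to move; the robot and the scene stay as the last step left them, time stands still between calls to the robot, and variables do not carry over. Pictures are saved under pics/ and viewed, and the job is handed in when it is done.

Besides the shell and the picture viewer there is one more tool, called after "Call:" as name([rows], argument=value, ...), one row to a line, values as JSON. drive_tool: Moves the arm, as the interface text tells. Its arguments: {"type":"object","properties":{"targets":{"type":"array","items":{"type":"array","items":{"type":"number"}}},"force":{"type":"number"}},"required":["targets"]}

```bash
mkdir -p pics; cat > h.py <<'E'
import numpy as np, cv2
from bench import *
def save(n,im): cv2.imwrite('pics/'+n,im[:,:,::-1])
def ray(c,px,z=None,depth=None):
    K=np.array(c['mtx']);R=np.array(c['rotation'])
    if R.ndim==1 or R.shape!=(3,3):
        from scipy.spatial.transform import Rotation as Ro
        R=Ro.from_rotvec(R).as_matrix()
    d=np.linalg.inv(K)@np.array([px[0],px[1],1.]); d=R@np.array([d[0],-d[1],-d[2]])
    p=np.array(c['position'])
    t=depth if depth is not None else (z-p[2])/d[2]
    return p+t*d
E
python3 - <<'E'
from h import *
s=sense()
for k,v in s.items(): print(k,np.round(v,4))
for n in ('top','scene'):
    c=read_camera(n); save(n+'0.png',c['pixels'])
    print(n,c['mtx'],c['position'],c['rotation'],[k for k in c])
    for i in range(4):
        for f in (pinpoint(f'wing{i}',n))[:5]: print(i,np.round(f['pixel'],1),round(f['confidence'],2))
        break
    for f in pinpoint('tub',n)[:2]+pinpoint('lid',n)[:2]: print('tub/lid',np.round(f['pixel'],1),round(f['confidence'],2))
E
```

```text
clock 0.0
qpos [-1.3999  0.3842  0.0164  1.3712 -0.0063  1.3882 -0.0465]
qd [ 0.0009 -0.0004 -0.0012  0.0007  0.0001  0.0012  0.0009]
joint_torque [ 4.00000e-04 -6.27592e+01  8.44800e-01 -3.71812e+01  1.68000e-02
  1.43000e-02  0.00000e+00]
eef_pos [0.1446 0.6075 0.2303]
ee_rot [-3.663e-01 -3.120e+00  3.100e-03]
contact_force [ 0.7107 -0.0987  0.6229]
wrist_torque [ 0.0126 -0.0582 -0.0031]
opening 0.0857
top [[423.74235863   0.         282.87744121]
 [  0.         423.74235863 202.41835691]
 [  0.           0.           1.        ]] [0.39972698 0.02344358 1.1035521 ] [ 0.14632249 -0.11502855 -1.5972338 ] ['pixels', 'depth', 'mtx', 'position', 'rotation']
0 [270.5 234.8] 0.69
0 [313.5 190.2] 0.66
0 [316.9 234.4] 0.63
0 [267.6 191.3] 0.51
0 [174.4 187.6] 0.31
tub/lid [457.2 250. ] 0.61
tub/lid [288.8 212.2] 0.71
scene [[382.37662719   0.         281.43609163]
 [  0.         382.37662719 209.16798757]
 [  0.           0.           1.        ]] [ 1.13361725 -0.11851487  0.93103995] [0.53370976 0.40924379 1.23526269] ['pixels', 'depth', 'mtx', 'position', 'rotation']
0 [250.6 198.9] 0.57
0 [259.4 229.3] 0.56
0 [294.3 220.3] 0.53
0 [284.6 189.2] 0.44
tub/lid [270.7 230.9] 0.63
tub/lid [271.1 212.2] 0.97
```

View pics/top0.png

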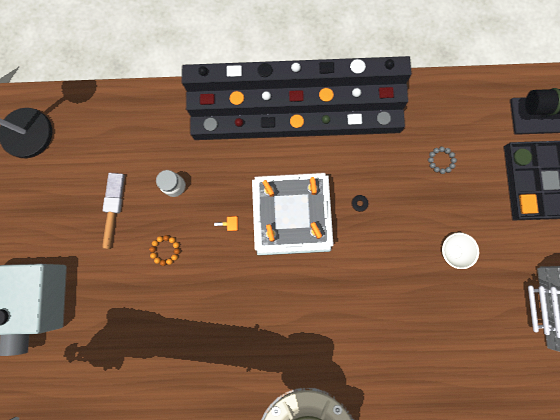

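View pics/scene0.png

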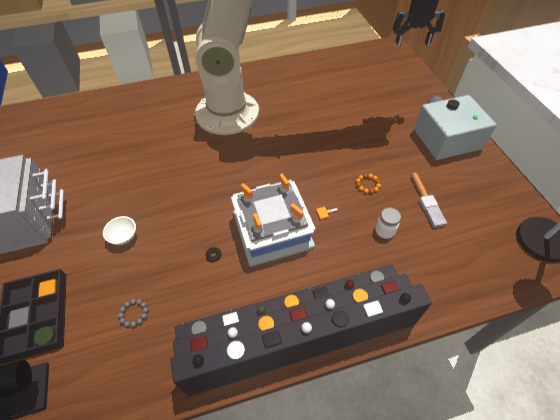

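```bash
cat > loc.py <<'E'
from h import *
def cloud(c):
    K=np.array(c['mtx']);from scipy.spatial.transform import Rotation as Ro
    R=Ro.from_rotvec(c['rotation']).as_matrix()
    D=c['depth'];v,u=np.mgrid[:420,:560]
    x=(u-K[0,2])/K[0,0]*D;y=(v-K[1,2])/K[1,1]*D
    return np.stack([x,-y,-D],-1)@R.T+c['position']
def wings(n,show=True):
    c=read_camera(n);P=cloud(c);im=c['pixels'].astype(int)
    hsv=cv2.cvtColor(c['pixels'],cv2.COLOR_RGB2HSV)
    m=(hsv[...,0]<22)&(hsv[...,1]>150)&(hsv[...,2]>110)&(P[...,2]>.118)&(P[...,2]<.175)&(np.hypot(P[...,0]-.42,P[...,1])<.2)
    nl,l,st,ce=cv2.connectedComponentsWithStats(m.astype(np.uint8))
    out=[]
    for i in range(1,nl):
        if st[i,4]<25: continue
        Q=P[l==i]; zt=np.percentile(Q[:,2],90)
        T=Q[Q[:,2]>zt-.006]
        mu=Q[:,:2].mean(0)
        (cx,cy),(w,h),a=cv2.minAreaRect((T[:,:2]*1000).astype(np.float32))
        e,V=np.linalg.eigh(np.cov(T[:,:2].T)); d=V[:,1]
        print(n,st[i,4],ce[i].round(1),'ztop',zt.round(4),'mean top',T.mean(0).round(4),'rect',round(cx,1),round(cy,1),round(w,1),round(h,1),'yaw',np.degrees(np.arctan2(d[1],d[0])).round(1)%180)
        out.append(T.mean(0))
    return c,P,np.array(out)
if __name__=='__main__':
    for n in('top','scene'):
        c,P,o=wings(n)
        x0,y0=(240,160) if n=='top' else (220,160)
        save(n+'_crop.png',cv2.resize(c['pixels'][y0:y0+110,x0:x0+110],None,fx=5,fy=5,interpolation=cv2.INTER_CUBIC))
        L=pinpoint('lid',n)[0]['pixel'];print('lid',ray(c,L,z=.096).round(4))
        if len(o)==4:print('mean',o.mean(0).round(4))
    for k in ['amber_bracelet','spare_wing','stone_ring','polish_jar','bead_bowl','grey_bracelet','brush']:
        c=read_camera('top')
        for f in pinpoint(k,'top')[:1]: print(k,ray(c,f['pixel'],z=0.0).round(3),round(f['confidence'],2))
E
python3 loc.py
```

```text
top 86 [312.6 185.7] ztop 0.1558 mean top [ 0.5974 -0.0289  0.154 ] rect 597.4 -29.0 36.5 10.3 yaw 3.5
top 68 [268.6 189.5] ztop 0.1556 mean top [0.5913 0.0725 0.1537] rect 591.4 72.7 26.5 10.5 yaw 26.900000000000006
top 82 [315.6 230. ] ztop 0.1566 mean top [ 0.4942 -0.0313  0.1542] rect 494.4 -31.4 36.1 10.2 yaw 24.400000000000006
top 83 [270.  232.2] ztop 0.1557 mean top [0.4919 0.0719 0.1536] rect 491.6 72.2 35.7 10.3 yaw 14.300000000000011
lid [0.5448 0.0205 0.096 ]
mean [0.5437 0.021  0.1539]
scene 84 [283.6 181.1] ztop 0.156 mean top [0.497  0.0701 0.1542] rect 496.6 70.4 37.2 11.7 yaw 10.699999999999989
scene 92 [246.2 190.5] ztop 0.1553 mean top [ 0.4989 -0.034   0.154 ] rect 497.9 -33.6 36.9 10.7 yaw 24.0
scene 66 [294.5 209.1] ztop 0.1552 mean top [0.5948 0.0698 0.1537] rect 594.1 69.9 25.5 10.5 yaw 25.5
scene 59 [256.4 219.8] ztop 0.1557 mean top [ 0.6011 -0.0316  0.1543] rect 600.0 -31.6 35.8 9.6 yaw 5.900000000000006
lid [0.552  0.0201 0.096 ]
mean [0.548  0.0186 0.154 ]
amber_bracelet [0.463 0.347 0.   ] 0.57
spare_wing [0.537 0.212 0.   ] 0.5
stone_ring [ 0.58  -0.158  0.   ] 0.71
polish_jar [0.638 0.334 0.   ] 0.89
bead_bowl [ 0.449 -0.397  0.   ] 0.71
grey_bracelet [ 0.686 -0.384  0.   ] 0.65
brush [0.582 0.496 0.   ] 0.76
```

View pics/top_crop.png

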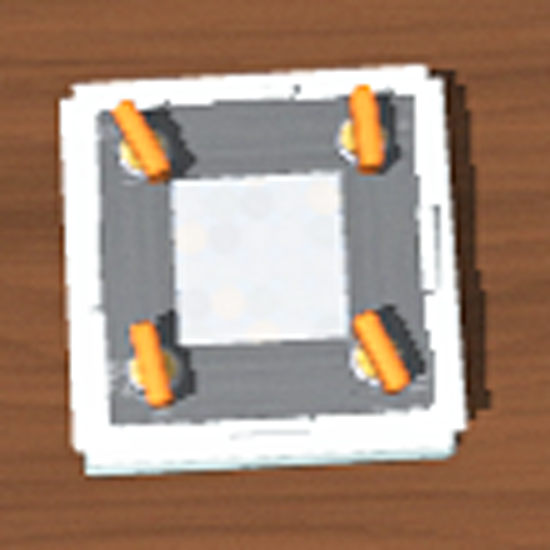

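View pics/scene_crop.png

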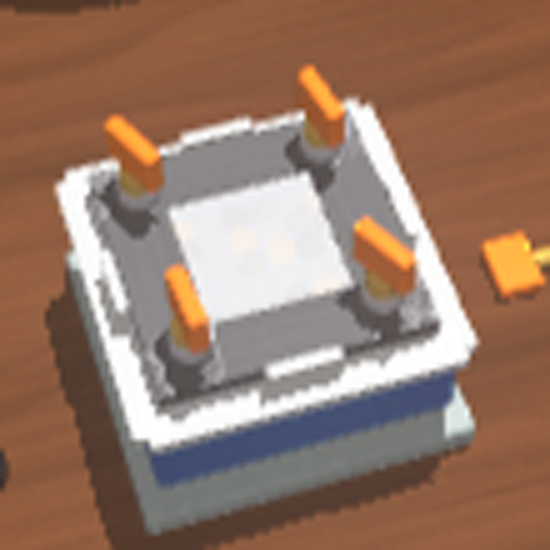

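Call:
drive_tool([
  [3.8,-4.5,-0.2,3.5,4],
  [3.8,-4.5,-0.2,3.5,4],
  [3.8,-4.5,-0.2,3.5,4],
  [3.8,-4.5,-0.2,3.5,4],
  [3.8,-4.5,-0.2,3.5,4],
  [3.8,-4.5,-0.2,3.5,4],
  [3.8,-4.5,-0.2,3.5,4],
  [3.8,-4.5,-0.2,3.5,4],
  [3.8,-4.5,-0.2,3.5,4],
  [3.8,-4.5,-0.2,3.5,4],
], force=60)

```text
clock: 2.55
eef_pos: [0.5297, 0.1468, 0.2121]
ee_rot: [-0.636, 3.074, 0.007]
contact_force: [-0.2, 0.9, -0.3]
opening: 0.0401
```

```bash
cat > st.py <<'E'
import sys
from bench import sense
import numpy as np
from scipy.spatial.transform import Rotation as Ro
s=sense()
R=Ro.from_rotvec(s['ee_rot']).as_matrix()
print('t',round(s['clock'],2),'pos mm',(np.array(s['eef_pos'])*1000).round(1),'yaw_y',np.degrees(np.arctan2(R[1,1],R[0,1])).round(1),'tilt',R[:2,2].round(3),'F',np.round(s['contact_force'],1),'M',np.round(s['wrist_torque'],3),'open',round(s['opening']*1000,1),'j7',round(s['qpos'][6],2))
if len(sys.argv)>1:
    T=dict(A=(596.7,73.3,116),B=(492.7,70.7,102.5),C=(495.3,-33.3,114),D=(599.3,-30.7,94.7))[sys.argv[1]]
    p=np.array(s['eef_pos'])*1000
    print('need cm',(T[0]-p[0]).round(1)/10,(T[1]-p[1]).round(1)/10,'turn',T[2]-np.degrees(np.arctan2(R[1,1],R[0,1])).round(1))
E
python3 st.py A
```

```text
t 2.55 pos mm [529.7 146.8 212.1] yaw_y 113.4 tilt [0.001 0.005] F [-0.2  0.9 -0.3] M [ 0.039 -0.01   0.007] open 40.1 j7 1.73
need cm 6.7 -7.35 turn 2.5999999999999943
```

Call:
drive_tool([
  [3.3,-3.7,-0.6,1.3,4],
  [3.3,-3.7,-0.6,1.3,4],
  [0,0,0,0,4],
  [0,0,0,0,4],
])

```text
clock: 3.05
eef_pos: [0.5997, 0.0645, 0.1998]
ee_rot: [-0.698, 3.06, 0.004]
contact_force: [-0.2, 0.4, 0.1]
opening: 0.0402
```

```bash
python3 st.py A; python3 - <<'E'
from loc import *
for n in('top','scene'):
    c,P,o=wings(n)
    x0,y0=(240,160) if n=='top' else (220,150)
    save(n+'_A.png',cv2.resize(c['pixels'][y0:y0+110,x0:x0+110],None,fx=5,fy=5,interpolation=cv2.INTER_CUBIC))
E
```

```text
t 3.05 pos mm [599.7  64.5 199.8] yaw_y 115.7 tilt [0.003 0.003] F [-0.2  0.4  0.1] M [ 0.037 -0.003  0.036] open 40.2 j7 1.97
need cm -0.3 0.8800000000000001 turn 0.29999999999999716
top 77 [312.6 185.2] ztop 0.1558 mean top [ 0.5978 -0.0291  0.1539] rect 598.1 -29.2 36.1 9.8 yaw 4.400000000000006
top 84 [315.2 230. ] ztop 0.1565 mean top [ 0.4942 -0.0311  0.1542] rect 494.3 -31.2 36.2 10.3 yaw 24.599999999999994
scene 92 [246.2 190.6] ztop 0.1562 mean top [ 0.4988 -0.0339  0.1547] rect 498.6 -34.5 35.4 10.2 yaw 25.5
scene 65 [294.4 209.5] ztop 0.1551 mean top [0.5948 0.0692 0.1537] rect 593.7 69.7 22.8 10.3 yaw 28.30000000000001
scene 63 [256.2 220.1] ztop 0.1558 mean top [ 0.6008 -0.032   0.1543] rect 600.8 -31.6 34.0 9.8 yaw 6.0
```

Call:
drive_tool([
  [-0.3,0.9,-1.0,0.3,4],
  [0,0,-2.0,0,4],
  [0,0,-2.0,0,4],
  [0,0,-1.5,0,4],
  [0,0,0,0,4],
])

```text
clock: 3.78
eef_pos: [0.5934, 0.0825, 0.1322]
ee_rot: [-0.723, 3.053, 0.009]
contact_force: [-0.2, 0.3, 0.4]
opening: 0.04
```

```bash
python3 st.py A; python3 - <<'E'
from loc import *
for n in('top','scene'):
    c=read_camera(n)
    x0,y0=(240,160) if n=='top' else (220,150)
    save(n+'_A.png',cv2.resize(c['pixels'][y0:y0+110,x0:x0+110],None,fx=5,fy=5,interpolation=cv2.INTER_CUBIC))
E
```

```text
t 3.77 pos mm [593.4  82.5 132.2] yaw_y 116.7 tilt [0.003 0.007] F [-0.2  0.3  0.4] M [-0.066  0.031 -0.026] open 40.0 j7 1.98
need cm 0.32999999999999996 -0.9199999999999999 turn -0.7000000000000028
```

View pics/scene_A.png

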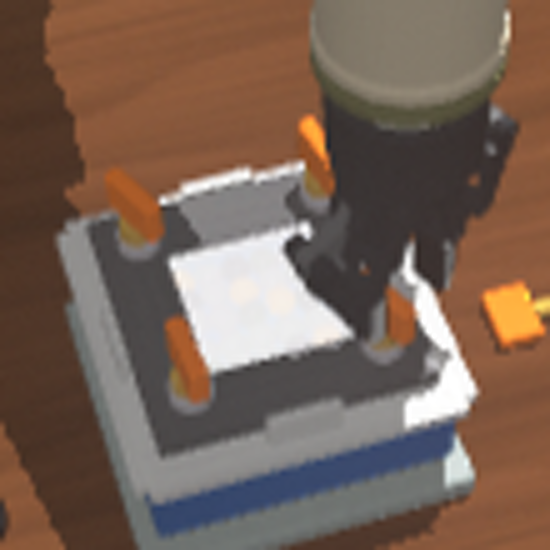

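Call:
drive_tool([
  [0.15,-0.45,0,0,4],
  [0,0,0,0,4],
  [0,0,0,0,4],
])

```text
clock: 4.25
eef_pos: [0.5975, 0.0771, 0.1359]
ee_rot: [-0.72, 3.047, 0.009]
contact_force: [-1.0, -0.9, 0.4]
opening: 0.0402
```

```bash
python3 st.py A
```

```text
t 4.25 pos mm [597.5  77.1 135.9] yaw_y 116.6 tilt [0.009 0.008] F [-1.  -0.9  0.4] M [-0.063  0.037 -0.042] open 40.2 j7 1.99
need cm -0.08 -0.38 turn -0.5999999999999943
```

Call:
drive_tool([
  [0,0,0,0,4],
])

```text
clock: 4.38
eef_pos: [0.5976, 0.077, 0.1362]
ee_rot: [-0.72, 3.047, 0.009]
contact_force: [-0.6, -0.7, -0.4]
opening: 0.04
```

```bash
python3 st.py A
```

```text
t 4.38 pos mm [597.6  77.  136.2] yaw_y 116.6 tilt [0.009 0.008] F [-0.6 -0.7 -0.4] M [-0.006 -0.049  0.051] open 40.0 j7 1.99
need cm -0.09 -0.37 turn -0.5999999999999943
```

Call:
drive_tool([
  [0,-0.4,-0.9,0,4],
])

```text
clock: 4.5
eef_pos: [0.5982, 0.0733, 0.1276]
ee_rot: [-0.72, 3.045, 0.009]
contact_force: [-1.0, -0.0, 0.5]
opening: 0.0401
```

```bash
python3 st.py A
```

```text
t 4.5 pos mm [598.2  73.3 127.6] yaw_y 116.6 tilt [0.011 0.008] F [-1.  -0.   0.5] M [-0.051  0.015  0.043] open 40.1 j7 2.0
need cm -0.15 -0.0 turn -0.5999999999999943
```

Call:
drive_tool([
  [0,0,0,0,4],
])

```text
clock: 4.62
eef_pos: [0.5975, 0.0726, 0.1264]
ee_rot: [-0.72, 3.047, 0.009]
contact_force: [-1.0, -0.1, 0.3]
opening: 0.0402
```

```bash
python3 st.py A
```

```text
t 4.62 pos mm [597.5  72.6 126.4] yaw_y 116.6 tilt [0.009 0.008] F [-1.  -0.1  0.3] M [-0.045 -0.024  0.007] open 40.2 j7 2.0
need cm -0.08 0.06999999999999999 turn -0.5999999999999943
```

```bash
cat > feel.py <<'E'
import sys
from bench import sense,read_camera
import numpy as np
from scipy.spatial.transform import Rotation as Ro
n=int(sys.argv[1]);L=[]
for i in range(n):
    if i: read_camera('top')
    s=sense();R=Ro.from_rotvec(s['ee_rot']).as_matrix()
    L.append(np.r_[np.array(s['eef_pos'])*1000,np.degrees(np.arctan2(R[1,1],R[0,1])),s['contact_force'],s['wrist_torque'],s['opening']*1000])
L=np.array(L);m=L.mean(0)
print('t',round(s['clock'],2),'pos',m[:3].round(1),'yaw',m[3].round(2),'F',m[4:7].round(1),'M',m[7:10].round(3),'Mz all',L[:,9].round(3),'open',m[10].round(1))
E
```

Call:
drive_tool([
  [0,0,0,0,1.5],
  [0,0,0,0,0.5],
  [0,0,0,0,0.5],
])

```text
clock: 5.0
eef_pos: [0.5973, 0.0737, 0.1279]
ee_rot: [-0.721, 3.047, 0.011]
contact_force: [-3.0, 0.7, 3.7]
opening: 0.0102
```

```bash
python3 feel.py 4
```

```text
t 5.15 pos [597.3  73.7 127.8] yaw 116.63 F [-4.   0.7  6.1] M [0.133 0.746 0.053] Mz all [0.017 0.059 0.069 0.068] open 10.0
```

Call:
drive_tool([
  [0,0,-0.09,-10,0.5],
  [0,0,0,0,0.5],
  [0,0,-0.01,-0.9,0.5],
])

```text
clock: 5.52
eef_pos: [0.5973, 0.0737, 0.127]
ee_rot: [-0.429, 3.1, 0.009]
contact_force: [-1.1, -0.6, 1.6]
opening: 0.0097
```

```bash
python3 feel.py 4
```

```text
t 5.67 pos [597.3  73.7 127. ] yaw 105.72 F [-1.3 -0.3  1.5] M [-0.102  0.159  0.075] Mz all [0.045 0.071 0.056 0.129] open 9.8
```

Call:
drive_tool([
  [0,0,-0.07,-8,0.5],
  [0,0,0,0,0.5],
  [0,0,-0.01,-0.9,0.5],
])

```text
clock: 6.05
eef_pos: [0.5973, 0.0736, 0.1264]
ee_rot: [-0.191, 3.124, 0.008]
contact_force: [-1.5, 0.4, 2.6]
opening: 0.01
```

```bash
python3 feel.py 5
```

```text
t 6.25 pos [597.3  73.6 126.4] yaw 96.93 F [-1.8 -0.1  2.5] M [-0.158  0.266  0.168] Mz all [0.188 0.164 0.16  0.183 0.143] open 9.8
```

Call:
drive_tool([
  [0,0,0,0,3.5],
  [0,0,0,0,3.5],
  [0,0,2.5,0,3.5],
  [0,0,2.5,0,3.5],
  [-2.4,-2.5,0.5,5,3.5],
  [-2.4,-2.5,0,5,3.5],
  [-2.4,-2.5,0,5,3.5],
  [-2.0,-2.1,0,1,3.5],
  [-0.5,-0.5,0,0,3.5],
  [0,0,0,0,3.5],
])

```text
clock: 7.5
eef_pos: [0.4973, -0.0298, 0.1809]
ee_rot: [-0.639, 3.065, 0.008]
contact_force: [-0.3, 0.8, 0.1]
opening: 0.0351
```

```bash
python3 st.py C
```

```text
t 7.5 pos mm [497.3 -29.8 180.9] yaw_y 113.5 tilt [0.009 0.007] F [-0.3  0.8  0.1] M [ 0.036 -0.05   0.008] open 35.1 j7 2.05
need cm -0.2 -0.35 turn 0.5
```

Call:
drive_tool([
  [-0.1,-0.2,-1.5,0.5,3.5],
  [-0.1,-0.1,-2.0,0,3.5],
  [0,0,-1.2,0,3.5],
  [0,0,-0.4,0,3.5],
  [0,0,0,0,3.5],
])

```text
clock: 8.12
eef_pos: [0.4965, -0.0297, 0.1253]
ee_rot: [-0.662, 3.062, 0.008]
contact_force: [-0.4, -1.0, -0.2]
opening: 0.0351
```

```bash
python3 st.py C
```

```text
t 8.12 pos mm [496.5 -29.7 125.3] yaw_y 114.4 tilt [0.007 0.007] F [-0.4 -1.  -0.2] M [-0.007  0.036 -0.03 ] open 35.1 j7 2.09
need cm -0.12 -0.36 turn -0.4000000000000057
```

Call:
drive_tool([
  [-0.1,-0.3,0.1,0,3.5],
  [0,0,0,0,1.5],
  [0,0,0,0,0.5],
  [0,0,0,0,0.5],
])

```text
clock: 8.62
eef_pos: [0.4963, -0.0326, 0.1284]
ee_rot: [-0.661, 3.06, 0.009]
contact_force: [0.8, -0.3, -5.0]
opening: 0.01
```

```bash
python3 feel.py 3
```

```text
t 8.72 pos [496.3 -32.6 128.4] yaw 114.38 F [-0.2  0.3 -1.4] M [-0.038  0.033 -0.081] Mz all [-0.066 -0.078 -0.097] open 9.8
```

Call:
drive_tool([
  [0,0,-0.09,-10,0.5],
  [0,0,0,0,0.5],
  [0,0,-0.01,-0.9,0.5],
])

```text
clock: 9.1
eef_pos: [0.4963, -0.0327, 0.1274]
ee_rot: [-0.369, 3.108, 0.007]
contact_force: [-1.2, -0.4, 0.1]
opening: 0.01
```

```bash
python3 feel.py 4
```

```text
t 9.25 pos [496.3 -32.7 127.4] yaw 103.47 F [-1.5  0.   0.4] M [-0.119  0.198  0.08 ] Mz all [0.1   0.088 0.081 0.05 ] open 9.9
```

Call:
drive_tool([
  [0,0,-0.06,-6,0.5],
  [0,0,0,0,0.5],
  [0,0,-0.01,-0.9,0.5],
])

```text
clock: 9.62
eef_pos: [0.4963, -0.0328, 0.1269]
ee_rot: [-0.184, 3.124, 0.006]
contact_force: [-1.8, 0.3, 1.2]
opening: 0.0097
```

```bash
python3 feel.py 4
```

```text
t 9.78 pos [496.3 -32.8 126.9] yaw 96.69 F [-1.5 -0.1  1.4] M [-0.171  0.282  0.133] Mz all [0.142 0.191 0.098 0.103] open 9.8
```

Call:
drive_tool([
  [0,0,-0.03,-3,0.5],
  [0,0,0,0,0.5],
  [0,0,-0.01,-0.9,0.5],
])

```text
clock: 10.15
eef_pos: [0.4963, -0.0329, 0.1266]
ee_rot: [-0.079, 3.129, 0.005]
contact_force: [-1.9, -0.1, 1.8]
opening: 0.0101
```

```bash
python3 feel.py 6
```

```text
t 10.4 pos [496.3 -32.9 126.6] yaw 92.86 F [-1.6  0.2  2.2] M [-0.198  0.39   0.151] Mz all [0.201 0.224 0.106 0.096 0.126 0.15 ] open 10.0
```

```bash
sed -i 's/A=.*$/A=(597.3,73.6,96.9),B=(493.5,71.1,102.5),C=(496.3,-32.9,92.9),D=(600.1,-30.3,94.7))[sys.argv[1]]/' st.py; grep -n "T=dict" st.py
```

```text
9:    T=dict(A=(597.3,73.6,96.9),B=(493.5,71.1,102.5),C=(496.3,-32.9,92.9),D=(600.1,-30.3,94.7))[sys.argv[1]]
```

Call:
drive_tool([
  [0,0,0,0,3.5],
  [0,0,0,0,3.5],
  [0,0,2.5,0,3.5],
  [0,0,2.5,0,3.5],
  [0,2.5,0.5,4,3.5],
  [0,2.5,0,4,3.5],
  [0,2.5,0,1,3.5],
  [-0.1,2.1,0,0,3.5],
  [-0.1,0.5,0,0,3.5],
  [0,0,0,0,3.5],
])

```text
clock: 11.65
eef_pos: [0.4918, 0.0775, 0.1789]
ee_rot: [-0.348, 3.115, 0.006]
contact_force: [0.1, -0.4, 0.6]
opening: 0.0346
```

```bash
python3 st.py B; python3 - <<'E'
from loc import *
for n in('top','scene'):
    c,P,o=wings(n)
    x0,y0=(240,160) if n=='top' else (220,150)
    save(n+'_B.png',cv2.resize(c['pixels'][y0:y0+110,x0:x0+110],None,fx=5,fy=5,interpolation=cv2.INTER_CUBIC))
E
```

```text
t 11.65 pos mm [491.8  77.5 178.9] yaw_y 102.7 tilt [0.006 0.004] F [ 0.1 -0.4  0.6] M [-0.011  0.022  0.001] open 34.6 j7 1.63
need cm 0.16999999999999998 -0.64 turn -0.20000000000000284
top 85 [312.6 185.6] ztop 0.1563 mean top [ 0.5976 -0.029   0.1541] rect 598.1 -29.0 35.4 10.2 yaw 4.599999999999994
top 90 [315.3 230.1] ztop 0.1546 mean top [ 0.494  -0.0313  0.1523] rect 494.0 -31.4 36.3 10.8 yaw 3.1999999999999886
scene 81 [284.  181.7] ztop 0.1553 mean top [0.4991 0.0707 0.1538] rect 498.4 70.7 30.4 10.9 yaw 14.900000000000006
scene 75 [246.4 190.9] ztop 0.1539 mean top [ 0.4987 -0.0337  0.1523] rect 497.4 -33.4 38.0 10.5 yaw 2.8000000000000114
scene 49 [295.2 208.6] ztop 0.1537 mean top [0.5942 0.0717 0.152 ] rect 594.1 72.3 25.1 10.4 yaw 2.0
scene 62 [256.1 220. ] ztop 0.1557 mean top [ 0.6007 -0.0319  0.1543] rect 599.9 -31.3 34.2 9.7 yaw 4.900000000000006
```

Call:
drive_tool([
  [0.1,-0.5,-1.3,-0.2,3.5],
  [0.1,-0.1,-2.0,0,3.5],
  [0,0,-1.2,0,3.5],
  [0,0,-0.4,0,3.5],
  [0,0,0,0,3.5],
])

```text
clock: 12.38
eef_pos: [0.4941, 0.0661, 0.1269]
ee_rot: [-0.33, 3.117, 0.004]
contact_force: [0.1, -0.2, 0.0]
opening: 0.0351
```

```bash
python3 st.py B
```

```text
t 12.38 pos mm [494.1  66.1 126.9] yaw_y 102.1 tilt [0.006 0.003] F [ 0.1 -0.2  0. ] M [-0.035  0.003  0.015] open 35.1 j7 1.67
need cm -0.06 0.5 turn 0.4000000000000057
```

Call:
drive_tool([
  [-0.05,0.4,0,0,3.5],
  [0,0,0,0,1.5],
  [0,0,0,0,0.5],
  [0,0,0,0,0.5],
])

```text
clock: 12.88
eef_pos: [0.4943, 0.0714, 0.1287]
ee_rot: [-0.332, 3.115, 0.006]
contact_force: [-0.6, 0.4, -3.2]
opening: 0.01
```

```bash
python3 feel.py 3
```

```text
t 12.97 pos [494.3  71.4 128.6] yaw 102.16 F [-0.2  0.3 -0.7] M [-0.06   0.06   0.022] Mz all [ 0.044  0.027 -0.006] open 10.1
```

Call:
drive_tool([
  [0,0,-0.08,-9,0.5],
  [0,0,0,0,0.5],
  [0,0,-0.01,-0.9,0.5],
])

```text
clock: 13.35
eef_pos: [0.4944, 0.0712, 0.1278]
ee_rot: [-0.062, 3.132, 0.004]
contact_force: [-1.0, 0.9, 1.4]
opening: 0.0099
```

```bash
python3 feel.py 4
```

```text
t 13.5 pos [494.4  71.2 127.8] yaw 92.21 F [-0.9  0.1  1.2] M [-0.11   0.206  0.073] Mz all [0.085 0.086 0.045 0.077] open 9.9
```

Call:
drive_tool([
  [0,0,-0.06,-7,0.5],
  [0,0,0,0,0.5],
  [0,0,-0.01,-0.9,0.5],
])

```text
clock: 13.88
eef_pos: [0.4943, 0.071, 0.127]
ee_rot: [0.152, 3.129, 0.003]
contact_force: [-1.1, 0.4, 0.9]
opening: 0.0101
```

```bash
python3 feel.py 4
```

```text
t 14.03 pos [494.3  71.  127.1] yaw 84.4 F [-1.1  0.3  1.6] M [-0.11   0.228  0.062] Mz all [0.079 0.072 0.045 0.052] open 10.0
```

Call:
drive_tool([
  [0,0,-0.08,-9,0.5],
  [0,0,0,0,0.5],
  [0,0,-0.01,-0.9,0.5],
])

```text
clock: 14.4
eef_pos: [0.4943, 0.0707, 0.1262]
ee_rot: [0.419, 3.104, 0.002]
contact_force: [-0.6, 0.4, 1.6]
opening: 0.0097
```

```bash
python3 feel.py 4
```

```text
t 14.55 pos [494.3  70.7 126.2] yaw 74.58 F [-0.8 -0.1  1.7] M [-0.219  0.328  0.079] Mz all [0.092 0.067 0.095 0.062] open 10.1
```

Call:
drive_tool([
  [0,0,-0.06,-6,0.5],
  [0,0,0,0,0.5],
  [0,0,-0.01,-0.9,0.5],
])

```text
clock: 14.92
eef_pos: [0.4942, 0.0706, 0.1258]
ee_rot: [0.602, 3.074, 0.001]
contact_force: [-1.5, -0.9, 2.7]
opening: 0.01
```

```bash
python3 feel.py 4
```

```text
t 15.07 pos [494.2  70.6 125.8] yaw 67.79 F [-1.6 -0.9  3.3] M [-0.284  0.451  0.164] Mz all [0.111 0.182 0.189 0.175] open 10.0
```

Call:
drive_tool([
  [0,0,0,0,3.5],
  [0,0,0,0,3.5],
  [0,0,2.5,0,3.5],
  [0,0,2.5,0,3.5],
  [2.4,-2.3,0.5,7,3.5],
  [2.4,-2.3,0,7,3.5],
  [2.4,-2.3,0,7,3.5],
  [2.2,-2.1,0,5,3.5],
  [0.5,-0.5,0,0.5,3.5],
  [0,0,0,0,3.5],
])

```text
clock: 16.32
eef_pos: [0.5961, -0.0252, 0.1815]
ee_rot: [-0.147, 3.128, 0.005]
contact_force: [-0.3, 0.6, 0.3]
opening: 0.0353
```

```bash
python3 st.py D
```

```text
t 16.32 pos mm [596.1 -25.2 181.5] yaw_y 95.4 tilt [0.01  0.004] F [-0.3  0.6  0.3] M [ 0.031 -0.021  0.009] open 35.3 j7 1.8
need cm 0.4 -0.51 turn -0.7000000000000028
```

Call:
drive_tool([
  [0.2,-0.2,-1.5,-0.5,3.5],
  [0.1,-0.1,-2.0,0,3.5],
  [0,0,-1.2,0,3.5],
  [0,0,-0.4,0,3.5],
  [0,0,0,0,3.5],
])

```text
clock: 16.95
eef_pos: [0.5971, -0.024, 0.1268]
ee_rot: [-0.135, 3.13, 0.009]
contact_force: [0.2, -0.5, 0.1]
opening: 0.0351
```

```bash
python3 st.py D
```

```text
t 16.95 pos mm [597.1 -24.  126.8] yaw_y 94.9 tilt [0.008 0.006] F [ 0.2 -0.5  0.1] M [-0.022  0.01  -0.026] open 35.1 j7 1.81
need cm 0.3 -0.63 turn -0.20000000000000284
```

Call:
drive_tool([
  [0.2,-0.5,0,0,3.5],
  [0,0,0,0,3.5],
])

```text
clock: 17.2
eef_pos: [0.5999, -0.0294, 0.1279]
ee_rot: [-0.134, 3.129, 0.009]
contact_force: [-0.8, -0.7, -0.0]
opening: 0.0349
```

```bash
python3 st.py D
```

```text
t 17.2 pos mm [599.9 -29.4 127.9] yaw_y 94.9 tilt [0.01  0.006] F [-0.8 -0.7 -0. ] M [-0.075  0.017 -0.009] open 34.9 j7 1.82
need cm 0.02 -0.09 turn -0.20000000000000284
```

Call:
drive_tool([
  [0,-0.05,-0.05,0,1.5],
  [0,0,0,0,0.5],
  [0,0,0,0,0.5],
  [0,0,-0.08,-9,0.5],
  [0,0,0,0,0.5],
  [0,0,-0.01,-0.9,0.5],
])

```text
clock: 17.95
eef_pos: [0.6005, -0.0306, 0.1279]
ee_rot: [0.136, 3.126, 0.006]
contact_force: [-0.5, -1.0, 1.9]
opening: 0.0095
```

```bash
python3 feel.py 4
```

```text
t 18.1 pos [600.5 -30.6 127.9] yaw 84.96 F [-1.  -0.3  1.6] M [-0.17   0.198  0.091] Mz all [0.145 0.075 0.084 0.062] open 9.9
```

Call:
drive_tool([
  [0,0,-0.06,-6,0.5],
  [0,0,0,0,0.5],
  [0,0,-0.01,-0.9,0.5],
])

```text
clock: 18.48
eef_pos: [0.6004, -0.0307, 0.1273]
ee_rot: [0.322, 3.112, 0.005]
contact_force: [-0.9, 0.7, 1.9]
opening: 0.01
```

```bash
python3 feel.py 4
```

```text
t 18.62 pos [600.4 -30.7 127.3] yaw 78.15 F [-1.   0.1  2. ] M [-0.165  0.226  0.027] Mz all [0.033 0.055 0.019 0.001] open 9.9
```

Still free.

Call:
drive_tool([
  [0,0,-0.08,-9,0.5],
  [0,0,0,0,0.5],
  [0,0,-0.01,-0.9,0.5],
])

```text
clock: 19.0
eef_pos: [0.6003, -0.0309, 0.1264]
ee_rot: [0.587, 3.073, 0.003]
contact_force: [-1.6, 0.4, 2.5]
opening: 0.0102
```

```bash
python3 feel.py 4
```

```text
t 19.15 pos [600.4 -30.9 126.4] yaw 68.31 F [-0.9 -0.4  2.1] M [-0.196  0.282  0.08 ] Mz all [0.104 0.099 0.067 0.053] open 10.1
```

Call:
drive_tool([
  [0,0,-0.06,-7,0.5],
  [0,0,0,0,0.5],
  [0,0,-0.01,-0.9,0.5],
])

```text
clock: 19.52
eef_pos: [0.6003, -0.031, 0.1257]
ee_rot: [0.795, 3.026, 0.002]
contact_force: [-0.8, -0.3, 2.2]
opening: 0.01
```

```bash
python3 feel.py 4
```

```text
t 19.68 pos [600.3 -31.  125.7] yaw 60.5 F [-1.3 -0.3  2.1] M [-0.205  0.322  0.044] Mz all [0.031 0.026 0.078 0.041] open 10.0
```

Call:
drive_tool([
  [0,0,-0.07,-8,0.5],
  [0,0,0,0,0.5],
  [0,0,-0.01,-0.9,0.5],
])

```text
clock: 20.05
eef_pos: [0.6002, -0.0312, 0.1251]
ee_rot: [1.025, 2.956, 0.001]
contact_force: [-1.5, -0.7, 3.4]
opening: 0.0098
```

```bash
python3 feel.py 4
```

```text
t 20.2 pos [600.2 -31.2 125.1] yaw 51.69 F [-1.5 -0.6  3.6] M [-0.251  0.451  0.14 ] Mz all [0.151 0.131 0.18  0.1  ] open 9.9
```

Call:
drive_tool([
  [0,0,-0.02,-2,0.5],
  [0,0,0,0,0.5],
  [0,0,-0.01,-0.9,0.5],
])

```text
clock: 20.58
eef_pos: [0.6002, -0.0312, 0.1249]
ee_rot: [1.104, 2.928, 0.0]
contact_force: [-2.6, -0.1, 3.0]
opening: 0.0099
```

```bash
python3 feel.py 5
```

```text
t 20.77 pos [600.2 -31.2 124.9] yaw 48.68 F [-2.4 -0.4  3.6] M [-0.284  0.545  0.159] Mz all [0.152 0.21  0.129 0.167 0.14 ] open 9.9
```

```bash
sed -i 's/T=dict.*$/T=dict(A=(597.3,73.6,96.9),B=(494.2,70.6,67.8),C=(496.3,-32.9,92.9),D=(600.2,-31.2,48.7))[sys.argv[1]]/' st.py
```

Call:
drive_tool([
  [0,0,0,0,3.5],
  [0,0,0,0,3.5],
  [0,0,2.5,0,3.5],
  [0,0,2.5,0,3.5],
  [0,2.5,0.5,10,3.5],
  [0,2.5,0,10,3.5],
  [0,2.5,0,10,3.5],
  [-0.1,2.0,0,10,3.5],
  [-0.1,0.4,0,5,3.5],
  [0,0,0,0,3.5],
])

```text
clock: 22.02
eef_pos: [0.5975, 0.072, 0.1793]
ee_rot: [-0.139, 3.127, 0.008]
contact_force: [-0.0, -0.2, -0.6]
opening: 0.035
```

```bash
python3 st.py A
```

```text
t 22.02 pos mm [597.5  72.  179.3] yaw_y 95.1 tilt [0.011 0.006] F [-0.  -0.2 -0.6] M [-0.041  0.05   0.061] open 35.0 j7 1.63
need cm -0.02 0.16 turn 1.8000000000000114
```

Call:
drive_tool([
  [0,0,-1.3,0.8,3.5],
  [0,0,-2.0,0.8,3.5],
  [0,0,-1.3,0,3.5],
  [0,0,-0.4,0,3.5],
  [0,0,0,0,3.5],
])

```text
clock: 22.65
eef_pos: [0.597, 0.0699, 0.1254]
ee_rot: [-0.171, 3.127, 0.007]
contact_force: [1.0, 0.0, -0.2]
opening: 0.035
```

```bash
python3 st.py A
```

```text
t 22.65 pos mm [597.   69.9 125.4] yaw_y 96.3 tilt [0.01  0.005] F [ 1.   0.  -0.2] M [ 0.015  0.079 -0.013] open 35.0 j7 1.67
need cm 0.03 0.37 turn 0.6000000000000085
```

Call:
drive_tool([
  [0,0.3,0,0.5,3.5],
  [0,0,0,0,1.5],
  [0,0,0,0,0.5],
  [0,0,0,0,0.5],
  [0,0,-0.01,-0.9,0.5],
  [0,0,0,0,0.5],
])

```text
clock: 23.4
eef_pos: [0.5979, 0.0736, 0.127]
ee_rot: [-0.16, 3.125, 0.008]
contact_force: [-0.1, 0.2, 0.1]
opening: 0.0097
```

```bash
python3 feel.py 5
```

```text
t 23.6 pos [597.9  73.6 127. ] yaw 95.9 F [-0.4  0.1  0.2] M [-0.084  0.066  0.129] Mz all [0.133 0.069 0.158 0.166 0.119] open 9.8
```

Call:
drive_tool([
  [0,0,-0.02,-2.5,0.5],
  [0,0,0,0,0.5],
  [0,0,-0.01,-0.9,0.5],
])

```text
clock: 23.98
eef_pos: [0.5979, 0.0735, 0.1268]
ee_rot: [-0.068, 3.128, 0.007]
contact_force: [-0.7, 0.0, 1.0]
opening: 0.0102
```

```bash
python3 feel.py 5
```

```text
t 24.18 pos [597.9  73.5 126.8] yaw 92.47 F [-1.   0.5  1.2] M [-0.154  0.16   0.22 ] Mz all [0.237 0.27  0.197 0.159 0.236] open 10.1
```

Call:
drive_tool([
  [0,0,0,0,3.5],
  [0,0,0,0,3.5],
  [0,0,2.5,0,3.5],
  [0,0,2.5,0,3.5],
  [-2.4,-2.5,0.5,0,3.5],
  [-2.4,-2.5,0,0,3.5],
  [-2.4,-2.5,0,0,3.5],
  [-2.1,-2.2,0,0,3.5],
  [-0.5,-0.6,0,0,3.5],
  [0,0,0,0,3.5],
])

```text
clock: 25.42
eef_pos: [0.4978, -0.0325, 0.1834]
ee_rot: [-0.066, 3.125, 0.008]
contact_force: [0.6, 0.2, 0.2]
opening: 0.0347
```

```bash
python3 st.py C
```

```text
t 25.43 pos mm [497.8 -32.5 183.4] yaw_y 92.4 tilt [0.015 0.006] F [0.6 0.2 0.2] M [0.026 0.067 0.026] open 34.7 j7 1.7
need cm -0.15 -0.04 turn 0.5
```

Call:
drive_tool([
  [-0.1,0,-1.5,0.5,3.5],
  [0,0,-2.2,0,3.5],
  [0,0,-1.3,0,3.5],
  [0,0,-0.4,0,3.5],
  [0,0,0,0,3.5],
])

```text
clock: 26.05
eef_pos: [0.4981, -0.029, 0.125]
ee_rot: [-0.09, 3.126, 0.007]
contact_force: [-0.3, 0.4, 0.2]
opening: 0.0347
```

```bash
python3 st.py C
```

```text
t 26.05 pos mm [498.1 -29.  125. ] yaw_y 93.3 tilt [0.014 0.005] F [-0.3  0.4  0.2] M [-0.008  0.015  0.016] open 34.7 j7 1.74
need cm -0.18 -0.39 turn -0.3999999999999915
```

Call:
drive_tool([
  [-0.2,-0.3,0,0,3.5],
  [0,0,0,0,1.5],
  [0,0,0,0,0.5],
  [0,0,0,0,0.5],
  [0,0,-0.02,-2.0,0.5],
  [0,0,0,0,0.5],
  [0,0,-0.01,-0.9,0.5],
])

```text
clock: 26.92
eef_pos: [0.4972, -0.0327, 0.1269]
ee_rot: [-0.006, 3.124, 0.006]
contact_force: [-0.6, -0.3, -0.5]
opening: 0.0102
```

```bash
python3 feel.py 5
```

```text
t 27.12 pos [497.2 -32.7 126.8] yaw 90.2 F [-0.7 -0.3 -0.1] M [-0.213  0.078  0.14 ] Mz all [0.16  0.18  0.118 0.144 0.096] open 9.9
```

Call:
drive_tool([
  [0,0,-0.08,-9,0.5],
  [0,0,-0.08,-9,0.5],
  [0,0,0,0,0.5],
  [0,0,-0.01,-0.9,0.5],
], force=70)

```text
clock: 27.62
eef_pos: [0.4971, -0.0333, 0.1257]
ee_rot: [0.513, 3.081, 0.001]
contact_force: [-1.8, -0.4, 1.1]
opening: 0.0097
```

```bash
python3 feel.py 4
```

```text
t 27.77 pos [497.1 -33.3 125.7] yaw 71.07 F [-1.  -0.5  1.4] M [-0.3    0.318  0.46 ] Mz all [0.451 0.456 0.457 0.474] open 9.8
```

Call:
drive_tool([
  [0,0,-0.01,-1.5,0.5],
  [0,0,0,0,0.5],
  [0,0,-0.01,-0.9,0.5],
])

```text
clock: 28.15
eef_pos: [0.4971, -0.0334, 0.1255]
ee_rot: [0.579, 3.069, 0.0]
contact_force: [-1.6, -1.1, 2.4]
opening: 0.0101
```

```bash
python3 feel.py 4
```

```text
t 28.3 pos [497.1 -33.4 125.5] yaw 68.61 F [-1.1 -0.9  2.5] M [-0.352  0.394  0.452] Mz all [0.491 0.499 0.413 0.405] open 9.9
```

Call:
drive_tool([
  [0,0,0,0,3.5],
  [0,0,0,0,3.5],
  [0,0,2.5,0,3.5],
  [0,0,2.5,0,3.5],
  [2.4,2.5,0.5,8,3.5],
  [2.4,2.5,0,8,3.5],
  [2.4,2.5,0,7,3.5],
  [2.2,2.3,0,0,3.5],
  [0.4,0.4,0,0,3.5],
  [0,0,0,0,3.5],
])

```text
clock: 29.55
eef_pos: [0.5977, 0.072, 0.1814]
ee_rot: [-0.059, 3.123, 0.01]
contact_force: [0.0, -0.6, -0.1]
opening: 0.0352
```

```bash
sed -i 's/T=dict.*$/T=dict(A=(597.6,73.6,92.5),B=(494.2,70.6,67.8),C=(496.8,-33.0,68.7),D=(600.2,-31.2,48.7))[sys.argv[1]]/' st.py;python3 st.py A
```

```text
t 29.55 pos mm [597.7  72.  181.4] yaw_y 92.2 tilt [0.018 0.007] F [ 0.  -0.6 -0.1] M [-0.015 -0.018  0.012] open 35.2 j7 1.59
need cm -0.01 0.16 turn 0.29999999999999716
```

Call:
drive_tool([
  [0,0.1,-1.5,0.3,3.5],
  [0,0.1,-2.1,0,3.5],
  [0,0,-1.2,0,3.5],
  [0,0.1,-0.4,0,3.5],
  [0,0,0,0,3.5],
])

```text
clock: 30.18
eef_pos: [0.5954, 0.0712, 0.1263]
ee_rot: [-0.06, 3.124, 0.009]
contact_force: [-0.2, -0.2, 0.0]
opening: 0.0351
```

```bash
python3 st.py A
```

```text
t 30.18 pos mm [595.4  71.2 126.3] yaw_y 92.2 tilt [0.017 0.006] F [-0.2 -0.2  0. ] M [-0.039 -0.003  0.006] open 35.1 j7 1.61
need cm 0.22000000000000003 0.24 turn 0.29999999999999716
```

Call:
drive_tool([
  [0.2,0.2,0,0.2,3.5],
  [0,0,0,0,1.5],
  [0,0,0,0,0.5],
  [0,0,0,0,0.5],
  [0,0,-0.06,-7,0.5],
  [0,0,-0.06,-7,0.5],
  [0,0,0,0,0.5],
  [0,0,-0.01,-0.9,0.5],
])

```text
clock: 31.18
eef_pos: [0.5982, 0.0733, 0.127]
ee_rot: [0.342, 3.103, 0.005]
contact_force: [-0.2, 0.3, 1.1]
opening: 0.0097
```

```bash
python3 feel.py 4
```

```text
t 31.32 pos [598.2  73.3 127. ] yaw 77.37 F [-1.2  0.2  0.8] M [-0.223  0.231  0.415] Mz all [0.446 0.448 0.377 0.389] open 9.7
```

Call:
drive_tool([
  [0,0,-0.03,-3.5,0.5],
  [0,0,0,0,0.5],
  [0,0,-0.01,-0.9,0.5],
])

```text
clock: 31.7
eef_pos: [0.5982, 0.0732, 0.1267]
ee_rot: [0.459, 3.088, 0.004]
contact_force: [-0.9, -1.1, 1.0]
opening: 0.0098
```

```bash
python3 feel.py 5
```

```text
t 31.9 pos [598.2  73.2 126.7] yaw 73.06 F [-1.  -0.3  1.2] M [-0.234  0.307  0.481] Mz all [0.539 0.495 0.441 0.435 0.496] open 9.9
```

Call:
drive_tool([
  [0,0,0,0,3.5],
  [0,0,0,0,3.5],
  [0,0,2.5,0,3.5],
  [0,0,2.5,0,3.5],
  [-2.5,-0.1,0.5,-2,3.5],
  [-2.5,0,0,-2,3.5],
  [-2.5,0,0,-1,3.5],
  [-2.1,0,0,0,3.5],
  [-0.5,0,0,0,3.5],
  [0,0,0,0,3.5],
])

```text
clock: 33.15
eef_pos: [0.4959, 0.0717, 0.1835]
ee_rot: [0.603, 3.06, 0.007]
contact_force: [0.3, 0.2, 0.3]
opening: 0.0349
```

```bash
sed -i 's/A=(597.6,73.6,92.5)/A=(597.9,73.4,73.1)/' st.py;python3 st.py B
```

```text
t 33.15 pos mm [495.9  71.7 183.5] yaw_y 67.7 tilt [0.023 0.   ] F [0.3 0.2 0.3] M [-0.006 -0.029  0.038] open 34.9 j7 1.05
need cm -0.16999999999999998 -0.11000000000000001 turn 0.09999999999999432
```

Call:
drive_tool([
  [-0.1,-0.1,-1.5,0,3.5],
  [0,0,-2.2,0,3.5],
  [0,0,-1.3,0,3.5],
  [0,0,-0.4,0,3.5],
  [0,0,0,0,3.5],
])

```text
clock: 33.78
eef_pos: [0.4964, 0.0697, 0.1253]
ee_rot: [0.605, 3.06, 0.003]
contact_force: [0.1, -0.6, -0.1]
opening: 0.0353
```

```bash
python3 st.py B
```

```text
t 33.77 pos mm [496.4  69.7 125.3] yaw_y 67.7 tilt [ 0.022 -0.002] F [ 0.1 -0.6 -0.1] M [-0.007  0.058 -0.002] open 35.3 j7 1.09
need cm -0.22000000000000003 0.09 turn 0.09999999999999432
```

Call:
drive_tool([
  [-0.2,0.1,0,0.1,3.5],
  [0,0,0,0,1.5],
  [0,0,0,0,0.5],
  [0,0,0,0,0.5],
  [0,0,-0.03,-3,0.5],
  [0,0,0,0,0.5],
  [0,0,-0.01,-0.9,0.5],
])

```text
clock: 34.65
eef_pos: [0.4948, 0.0705, 0.1263]
ee_rot: [0.705, 3.037, 0.003]
contact_force: [-1.0, -1.3, -0.1]
opening: 0.0097
```

```bash
python3 feel.py 4
```

```text
t 34.8 pos [494.8  70.5 126.3] yaw 63.84 F [-0.7 -1.2  0.5] M [-0.311  0.227  0.183] Mz all [0.262 0.192 0.17  0.109] open 9.8
```

Call:
drive_tool([
  [0,0,-0.07,-8,0.5],
  [0,0,-0.07,-8,0.5],
  [0,0,0,0,0.5],
  [0,0,-0.01,-0.9,0.5],
])

```text
clock: 35.3
eef_pos: [0.4946, 0.07, 0.1253]
ee_rot: [1.147, 2.899, -0.004]
contact_force: [-2.0, -0.9, 1.4]
opening: 0.0095
```

```bash
python3 feel.py 4
```

```text
t 35.45 pos [494.6  70.  125.2] yaw 46.77 F [-2.2 -1.2  1.7] M [-0.469  0.428  0.461] Mz all [0.512 0.439 0.507 0.385] open 9.6
```

Call:
drive_tool([
  [0,0,-0.02,-2.5,0.5],
  [0,0,0,0,0.5],
  [0,0,-0.01,-0.9,0.5],
])

```text
clock: 35.83
eef_pos: [0.4945, 0.0699, 0.125]
ee_rot: [1.231, 2.865, -0.005]
contact_force: [-2.2, -1.1, 3.0]
opening: 0.0097
```

```bash
python3 feel.py 5
```

```text
t 36.02 pos [494.5  69.9 125. ] yaw 43.48 F [-2.2 -1.7  3.3] M [-0.48   0.523  0.443] Mz all [0.506 0.422 0.477 0.412 0.398] open 9.6
```

Call:
drive_tool([
  [0,0,0,0,3.5],
  [0,0,0,0,3.5],
  [0,0,2.5,0,3.5],
  [0,0,2.5,0,3.5],
  [2.4,-2.3,0.5,2,3.5],
  [2.4,-2.3,0,2,3.5],
  [2.4,-2.3,0,1,3.5],
  [2.3,-2.2,0,0,3.5],
  [0.6,-0.5,0,0,3.5],
  [0,0,0,0,3.5],
])

```text
clock: 37.28
eef_pos: [0.5994, -0.0251, 0.1814]
ee_rot: [1.095, 2.918, 0.004]
contact_force: [-0.6, 0.2, 0.8]
opening: 0.0349
```

```bash
python3 st.py D
```

```text
t 37.27 pos mm [599.4 -25.1 181.4] yaw_y 48.9 tilt [ 0.025 -0.007] F [-0.6  0.2  0.8] M [ 0.021  0.091 -0.025] open 34.9 j7 1.04
need cm 0.08 -0.61 turn -0.19999999999999574
```

Call:
drive_tool([
  [0,-0.3,-1.5,-0.2,3.5],
  [0,-0.2,-2.2,0,3.5],
  [0,0,-1.2,0,3.5],
  [0,0,-0.4,0,3.5],
  [0,0,0,0,3.5],
])

```text
clock: 37.9
eef_pos: [0.5972, -0.0261, 0.1248]
ee_rot: [1.095, 2.92, 0.007]
contact_force: [0.4, -0.6, 0.1]
opening: 0.0351
```

```bash
python3 st.py D
```

```text
t 37.9 pos mm [597.2 -26.1 124.8] yaw_y 48.9 tilt [ 0.023 -0.004] F [ 0.4 -0.6  0.1] M [-0.044 -0.074 -0.024] open 35.1 j7 1.08
need cm 0.3 -0.51 turn -0.19999999999999574
```

Call:
drive_tool([
  [0.3,-0.5,0,-0.2,3.5],
  [0,0,0,0,1.5],
  [0,0,0,0,0.5],
  [0,0,0,0,0.5],
  [0,0,-0.06,-7,0.5],
  [0,0,0,0,0.5],
  [0,0,-0.01,-0.9,0.5],
])

```text
clock: 38.78
eef_pos: [0.6008, -0.0318, 0.1258]
ee_rot: [1.297, 2.834, 0.005]
contact_force: [-1.3, -0.1, 1.3]
opening: 0.0095
```

```bash
python3 feel.py 4
```

```text
t 38.92 pos [600.8 -31.8 125.8] yaw 40.79 F [-1.4 -0.3  1.2] M [-0.256  0.467  0.294] Mz all [0.332 0.303 0.246 0.294] open 9.7
```

Call:
drive_tool([
  [0,0,-0.07,-8,0.5],
  [0,0,0,0,0.5],
  [0,0,-0.03,-3,0.5],
  [0,0,0,0,0.5],
  [0,0,-0.01,-0.9,0.5],
])

```text
clock: 39.55
eef_pos: [0.6005, -0.0321, 0.1251]
ee_rot: [1.574, 2.691, 0.001]
contact_force: [-2.9, -0.2, 2.3]
opening: 0.01
```

```bash
python3 feel.py 5
```

```text
t 39.75 pos [600.5 -32.1 125.1] yaw 29.31 F [-2.3 -0.4  2.2] M [-0.237  0.703  0.424] Mz all [0.494 0.446 0.386 0.388 0.406] open 9.8
```

Call:
drive_tool([
  [0,0,-0.02,-2.5,0.5],
  [0,0,0,0,0.5],
  [0,0,-0.01,-0.9,0.5],
])

```text
clock: 40.12
eef_pos: [0.6004, -0.0321, 0.1249]
ee_rot: [1.653, 2.643, -0.0]
contact_force: [-2.2, -1.1, 3.0]
opening: 0.0098
```

```bash
python3 feel.py 5
```

```text
t 40.33 pos [600.4 -32.1 124.8] yaw 25.94 F [-2.6 -0.7  3. ] M [-0.275  0.76   0.447] Mz all [0.494 0.447 0.402 0.455 0.435] open 9.7
```

Call:
drive_tool([
  [0,0,0,0,3.5],
  [0,0,0,0,3.5],
  [0,0,2.5,0,3.5],
  [0,0,2.5,0,3.5],
  [0,2.5,0.5,10,3.5],
  [0,2.5,0,10,3.5],
  [0,2.5,0,10,3.5],
  [-0.1,2.1,0,10,3.5],
  [-0.1,0.5,0,5,3.5],
  [0,0,0,0,3.5],
])

```text
clock: 41.58
eef_pos: [0.6, 0.073, 0.1814]
ee_rot: [0.481, 3.077, 0.021]
contact_force: [0.0, 0.2, -1.2]
opening: 0.0351
```

```bash
python3 st.py A
```

```text
t 41.58 pos mm [600.   73.  181.4] yaw_y 72.2 tilt [0.028 0.009] F [ 0.   0.2 -1.2] M [ 0.002  0.005 -0.046] open 35.1 j7 1.27
need cm -0.21000000000000002 0.04 turn 0.8999999999999915
```

Call:
drive_tool([
  [0,0,-1.5,0.9,3.5],
  [0,0,-2.2,0,3.5],
  [0,0,-1.2,0,3.5],
  [0,0,-0.4,0,3.5],
  [0,0,0,0,3.5],
])

```text
clock: 42.2
eef_pos: [0.5998, 0.0707, 0.1245]
ee_rot: [0.468, 3.08, 0.019]
contact_force: [-0.2, -0.2, 0.1]
opening: 0.0348
```

```bash
python3 st.py A
```

```text
t 42.2 pos mm [599.8  70.7 124.5] yaw_y 72.7 tilt [0.028 0.008] F [-0.2 -0.2  0.1] M [ 0.044  0.033 -0.015] open 34.8 j7 1.3
need cm -0.19 0.27 turn 0.3999999999999915
```

Call:
drive_tool([
  [-0.2,0.2,0.1,0.3,3.5],
  [0,0,0,0,1.5],
  [0,0,0,0,0.5],
  [0,0,0,0,0.5],
  [0,0,-0.01,-0.9,0.5],
  [0,0,-0.01,-0.9,0.5],
  [0,0,0,0,0.5],
])

```text
clock: 43.08
eef_pos: [0.5985, 0.0731, 0.1269]
ee_rot: [0.508, 3.071, 0.019]
contact_force: [0.5, 0.4, -1.1]
opening: 0.0099
```

```bash
python3 feel.py 5
```

```text
t 43.27 pos [598.5  73.1 126.9] yaw 71.25 F [ 0.4  0.5 -0.5] M [-0.334  0.121  0.42 ] Mz all [0.376 0.438 0.4   0.477 0.41 ] open 9.9
```

Call:
drive_tool([
  [0,0,-0.01,-0.9,0.5],
  [0,0,0,0,0.5],
])

```text
clock: 43.52
eef_pos: [0.5985, 0.0731, 0.1269]
ee_rot: [0.533, 3.067, 0.019]
contact_force: [0.1, -0.4, -0.7]
opening: 0.0095
```

```bash
python3 feel.py 5
```

```text
t 43.73 pos [598.5  73.1 126.9] yaw 70.31 F [ 0.1 -0.2  0.1] M [-0.371  0.148  0.432] Mz all [0.475 0.339 0.424 0.471 0.45 ] open 9.6
```

Call:
drive_tool([
  [0,0,0,0,3.5],
  [0,0,0,0,3.5],
  [0,0,2.5,0,3.5],
  [0,0,2.5,0,3.5],
  [-2.4,-2.5,0.5,0,3.5],
  [-2.4,-2.5,0,-1,3.5],
  [-2.4,-2.5,0,-1,3.5],
  [-2.2,-2.2,0,0,3.5],
  [-0.5,-0.6,0,0,3.5],
  [0,0,0,0,3.5],
])

```text
clock: 44.98
eef_pos: [0.4978, -0.0325, 0.1845]
ee_rot: [0.593, 3.052, 0.024]
contact_force: [-0.5, 0.3, -0.5]
opening: 0.0346
```

```bash
python3 st.py C
```

```text
t 44.98 pos mm [497.8 -32.5 184.5] yaw_y 68.0 tilt [0.035 0.009] F [-0.5  0.3 -0.5] M [-0.01   0.051 -0.021] open 34.6 j7 1.28
need cm -0.1 -0.05 turn 0.7000000000000028
```

Call:
drive_tool([
  [0,0,-1.5,0.6,3.5],
  [0,0,-2.2,0,3.5],
  [0,0,-1.4,0,3.5],
  [0,0,-0.4,0,3.5],
  [0,0,0,0,3.5],
])

```text
clock: 45.6
eef_pos: [0.4994, -0.0291, 0.125]
ee_rot: [0.567, 3.058, 0.022]
contact_force: [-0.0, 0.3, 0.6]
opening: 0.0349
```

```bash
python3 st.py C
```

```text
t 45.6 pos mm [499.4 -29.1 125. ] yaw_y 69.0 tilt [0.033 0.008] F [-0.   0.3  0.6] M [-0.014  0.071  0.01 ] open 34.9 j7 1.34
need cm -0.26 -0.39 turn -0.29999999999999716
```

Call:
drive_tool([
  [-0.2,-0.3,0.05,0,3.5],
  [0,0,0,0,1.5],
  [0,0,0,0,0.5],
  [0,0,0,0,0.5],
  [0,0,-0.01,-0.9,0.5],
  [0,0,-0.01,-0.9,0.5],
  [0,0,0,0,0.5],
])

```text
clock: 46.48
eef_pos: [0.4977, -0.0334, 0.1267]
ee_rot: [0.617, 3.047, 0.02]
contact_force: [-1.0, -1.5, -1.2]
opening: 0.01
```

```bash
python3 feel.py 5
```

```text
t 46.67 pos [497.7 -33.4 126.7] yaw 67.12 F [-0.8 -1.4 -0.6] M [-0.588  0.303  0.413] Mz all [0.427 0.436 0.383 0.406 0.414] open 9.7
```

Call:
drive_tool([
  [0,0,-0.01,-1.2,0.5],
  [0,0,0,0,0.5],
])

```text
clock: 46.92
eef_pos: [0.4977, -0.0334, 0.1266]
ee_rot: [0.651, 3.04, 0.019]
contact_force: [-0.8, -1.2, -0.9]
opening: 0.0099
```

```bash
python3 feel.py 5; sed -i 's/B=(494.2,70.6,67.8)/B=(494.5,70.2,43.5)/' st.py
```

```text
t 47.12 pos [497.6 -33.4 126.6] yaw 65.86 F [-0.8 -1.4 -0.3] M [-0.591  0.333  0.397] Mz all [0.377 0.459 0.371 0.378 0.398] open 9.8
```

Call:
drive_tool([
  [0,0,0,0,3.5],
  [0,0,0,0,3.5],
  [0,0,2.5,0,3.5],
  [0,0,2.5,0,3.5],
  [0,2.5,0.5,-8,3.5],
  [0,2.5,0,-8,3.5],
  [0,2.5,0,-6,3.5],
  [-0.1,2.1,0,0,3.5],
  [-0.1,0.3,0,0,3.5],
  [0,0,0,0,3.5],
])

```text
clock: 48.38
eef_pos: [0.497, 0.0694, 0.1851]
ee_rot: [1.24, 2.845, 0.019]
contact_force: [-0.6, -0.1, -0.7]
opening: 0.0349
```

```bash
python3 st.py B
```

```text
t 48.38 pos mm [497.   69.4 185.1] yaw_y 42.9 tilt [ 0.04  -0.004] F [-0.6 -0.1 -0.7] M [ 0.019  0.041 -0.027] open 34.9 j7 0.61
need cm -0.25 0.08 turn 0.6000000000000014
```

Call:
drive_tool([
  [-0.1,0,-1.5,0.5,3.5],
  [-0.1,0,-2.3,0,3.5],
  [0,0,-1.4,0,3.5],
  [0,0,-0.4,0,3.5],
  [0,0,0,0,3.5],
])

```text
clock: 49.0
eef_pos: [0.4946, 0.0652, 0.1255]
ee_rot: [1.234, 2.848, 0.018]
contact_force: [0.6, 0.9, 0.6]
opening: 0.0349
```

```bash
python3 st.py B
```

```text
t 49.0 pos mm [494.6  65.2 125.5] yaw_y 43.2 tilt [ 0.04  -0.004] F [0.6 0.9 0.6] M [ 0.022  0.054 -0.011] open 34.9 j7 0.66
need cm -0.01 0.5 turn 0.29999999999999716
```

Call:
drive_tool([
  [0,0.5,0,0.3,3.5],
  [0,0,0,0,1.5],
  [0,0,0,0,0.5],
  [0,0,0,0,0.5],
  [0,0,-0.01,-0.9,0.5],
  [0,0,-0.01,-0.9,0.5],
  [0,0,0,0,0.5],
])

```text
clock: 49.88
eef_pos: [0.4946, 0.0698, 0.1267]
ee_rot: [1.27, 2.831, 0.015]
contact_force: [-1.2, -0.9, -0.2]
opening: 0.0097
```

```bash
python3 feel.py 5
```

```text
t 50.08 pos [494.6  69.9 126.7] yaw 41.7 F [-0.5 -1.2  0.1] M [-0.492  0.348  0.477] Mz all [0.455 0.479 0.464 0.483 0.505] open 9.8
```

Call:
drive_tool([
  [0,0,0,0,3.5],
  [0,0,0,0,3.5],
  [0,0,2.5,0,3.5],
  [0,0,2.5,0,3.5],
  [0,-2.5,0.5,8,3.5],
  [0,-2.5,0,8,3.5],
  [0,-2.5,0,7,3.5],
  [0.1,-2.2,0,0,3.5],
  [0.1,-0.4,0,0,3.5],
  [0,0,0,0,3.5],
])

```text
clock: 51.32
eef_pos: [0.4985, -0.0313, 0.1853]
ee_rot: [0.663, 3.03, 0.037]
contact_force: [0.1, 0.0, -0.1]
opening: 0.035
```

```bash
sed -i 's/C=(496.8,-33.0,68.7)/C=(497.4,-33.2,65.9)/' st.py;python3 st.py C
```

```text
t 51.33 pos mm [498.5 -31.3 185.3] yaw_y 65.4 tilt [0.044 0.015] F [ 0.1  0.  -0.1] M [0.012 0.042 0.015] open 35.0 j7 1.24
need cm -0.11000000000000001 -0.19 turn 0.5
```

Call:
drive_tool([
  [-0.1,-0.1,-1.5,0.5,3.5],
  [0,0,-2.3,0,3.5],
  [0,0,-1.4,0,3.5],
  [0,0,-0.4,0,3.5],
  [0,0,0,0,3.5],
])

```text
clock: 51.95
eef_pos: [0.4968, -0.0283, 0.1251]
ee_rot: [0.64, 3.037, 0.037]
contact_force: [0.5, 0.2, 0.4]
opening: 0.0353
```

```bash
python3 st.py C
```

```text
t 51.95 pos mm [496.8 -28.3 125.1] yaw_y 66.2 tilt [0.042 0.016] F [0.5 0.2 0.4] M [-0.072  0.082 -0.042] open 35.3 j7 1.3
need cm 0.06 -0.49000000000000005 turn -0.29999999999999716
```

Call:
drive_tool([
  [0.05,-0.4,0.05,-0.2,3.5],
  [0,0,0,0,1.5],
  [0,0,0,0,0.5],
  [0,0,0,0,0.5],
  [0,0,-0.02,-2,0.5],
  [0,0,0,0,0.5],
  [0,0,-0.01,-0.9,0.5],
  [0,0,0,0,0.5],
])

```text
clock: 52.95
eef_pos: [0.4977, -0.0336, 0.1267]
ee_rot: [0.725, 3.015, 0.034]
contact_force: [-1.1, -1.3, -0.7]
opening: 0.0096
```

```bash
python3 feel.py 5
```

```text
t 53.15 pos [497.7 -33.6 126.8] yaw 63.0 F [-1.4 -1.4  0.2] M [-0.696  0.437  0.456] Mz all [0.502 0.471 0.411 0.461 0.432] open 9.8
```

Call:
drive_tool([
  [0,0,0,0,3.5],
  [0,0,0,0,3.5],
  [0,0,2.5,0,3.5],
  [0,0,3,0,3.5],
  [0,0,3,0,3.5],
  [0,0,1,0,3.5],
  [0,0,0,0,3.5],
  [0,0,0,0,3.5],
])

```text
clock: 54.15
eef_pos: [0.4975, -0.0322, 0.223]
ee_rot: [0.729, 3.015, 0.039]
contact_force: [-0.4, -0.6, 0.1]
opening: 0.0349
```

```bash
python3 st.py; python3 - <<'E'
from loc import *
c,P,o=wings('scene')
save('end.png',c['pixels'])
E
```

```text
t 54.15 pos mm [497.5 -32.2 223. ] yaw_y 62.9 tilt [0.044 0.015] F [-0.4 -0.6  0.1] M [0.024 0.058 0.015] open 34.9 j7 1.17
scene 85 [283.9 182.3] ztop 0.151 mean top [0.4962 0.0706 0.1494] rect 495.0 71.2 10.8 36.1 yaw 133.9
scene 81 [246.6 191.5] ztop 0.1524 mean top [ 0.4991 -0.0336  0.1507] rect 498.6 -33.9 11.2 36.3 yaw 155.5
scene 35 [296.4 207.9] ztop 0.1527 mean top [0.5951 0.0736 0.151 ] rect 596.2 73.6 7.6 27.1 yaw 157.6
scene 107 [257.  222.7] ztop 0.1502 mean top [ 0.6029 -0.032   0.1483] rect 601.9 -31.0 11.8 37.6 yaw 117.7
```

View pics/end.png

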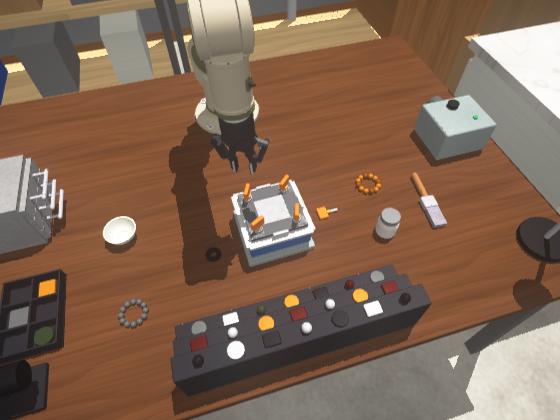

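```bash
python3 -c "
from bench import *
print(close_job())"
```

```text
the job is handed in; nothing more can be done
None
```

All four wing screws are tightened in two crisscross passes, and I handed the job in at about 54 s of the 72 s allowed. No verdict was reported.

**Order:** The first pass nipped wing0 and wing2 (0.17 and 0.15 N m), then wing1 and wing3 (0.16 and 0.16 N m). I re-felt the first pair, took it slightly further within the nip range, then firmed wing2, wing0, wing1 and wing3. After that I went back to wing0, wing2 and wing1 for small corrective nudges. This went beyond two strict rounds: wing0 and wing1 got about 3° and 2° more, and wing2 about 6° over two visits.

**Last feel at rest:** All four are in the firm band of 0.4 to 0.5 N m.

| Screw | Moment (N m) |
|---|---|
| wing0 | 0.43 |
| wing1 | 0.48 |
| wing2 | 0.46 |
| wing3 | 0.45 |

- **Force estimates:** Single moment readings scatter by about ±0.05 N m, so these are averages. The push worked out from the turned angle gave about 40 to 52 N. That agrees with the feel only to about 10 N, because the point of first contact is known to a few degrees. wing3 was not felt again after the final nudges on the others.
- **Final picture:** The bars stand within about 3° of where the tool left them, so there was no sign of slip. The gripper is open and about 11 cm above the lid with no contact force. The things around look unmoved by eye; I did not measure them again.
- **Tool tilt:** The tool drifted to about 2.7° off vertical over the run, with no visible effect.

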